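# Hang the ink roller over the drip tray

## Task

Turn the yellow swivel hook on the grey post until it points at the middle of the blue drip tray (not at the locked-up forme of type on the other side), leaving the ink roller standing on the slab until that is done. Then hang the ink roller by the bare middle of its grip bar in the hook's dip, so that it hangs level over the middle of the tray, and let go. Do not shift or knock over the other things on the bench.

Things in the scene. Friction and masses are not known exactly. Their poses are not given: they have to be found in the camera images.
- stand: Fixed hook stand: grey foot 92 mm across, 18 mm high, 24 mm post, dark turning cap (34 mm across, top at z = 0.232) carrying the yellow hook. Origin on the bench at the post axis. Tray and forme lie on opposite sides, about along its +y and -y (which is which varies).
- swivel (a joint): Hook's angle about the vertical post axis, rad, counter-clockwise from above: at 0 it points along the stand's +x, at 1.57 along its +y. Stops at +-2.3. Stiff (0.15 N m), no spring, stays where left. The level yellow arm, 14 mm wide and tall, centreline z = 0.22, runs from the cap to 101 mm from the axis; pinch it from above 40 to 85 mm from the axis, or push it.
- hook_seat (a point): Where a hung 12 mm bar's centre rests in the hook: 125 mm from the post axis, z = 0.1945; x outward along the hook, z up. Beyond the arm a 14 mm wide, 5 mm strap dips 34 mm (underside z = 0.183) and rises to a free tip 149 mm from the axis, top z = 0.223. Trough: 12 mm wide at the floor, 43 mm at the top. Enter over the tip from outside.
- tray: Fixed blue drip tray, 120 mm (its x) by 190 mm (its y), 22 mm high, 4 mm walls. Origin at the middle of its underside, on the bench, about 125 mm from the post axis. Its long side lies across the line from the post, though which way its x axis points along that line varies.
- forme: Fixed locked-up forme: a dark steel frame 120 x 186 mm, 22 mm high, with wood and metal type inside, on the opposite side of the post from the tray. Origin at the middle of its underside, on the bench.
- slab: Fixed marble inking slab, 250 mm (x) by 180 mm (y), 8 mm thick. Origin at the middle of its underside; the roller and the ink knife start on it.
- roller: Loose ink roller, 0.32 kg, upright on its feet. Origin mid-underside, z up, symmetric. Red-and-black roller 50 mm across, 120 mm long along y, axis 32 mm up. Steel side plates at y = +-68.5 mm (5 mm thick, 20 mm wide in x, feet 60 mm long in x) carry a grip bar along y, 135 mm up. Below the bar is an open window 72 mm high.
- roller_bar (a point): Middle of the roller's grip bar on its centreline, 135 mm above the roller's origin; the bar runs along y. Bare 12 mm steel from y = -18 to 18 mm; on both sides a black 24 mm thick grip sleeve, from 18 to 66 mm. Lift it by one sleeve so that the bare middle stays free for the hook.
- ink_knife: Loose spatula-like ink knife, 190 mm long, lying on the slab beside the roller; leave it alone. Origin under its middle.
- ink_tin: Loose ink tin, 84 mm across, 75 mm high; leave it alone. Origin under its middle.
- glue_bottle: Loose bottle with green cap, 68 mm across, 170 mm high; leave it alone. Origin under its middle.
- tape_roll: Loose roll of yellow tape lying flat, 96 mm across, 24 mm high; leave it alone. Origin under its middle.
- furniture_block: Loose dark wooden spacing block, 130 x 45 x 22 mm; leave it alone. Origin under its middle.
- dust_brush: Loose hand brush, 180 mm long, lying flat; leave it alone. Origin under its middle.
Things that resemble listed ones, but are neither listed nor needed, are in the scene too. What is meant by the tray is not green, and is the smaller of those in its own colour.

How it is judged:
By the outcome, as a careful person would: the job done as asked, in the order asked, and still so for the second after the job is handed in, with the robot touching nothing.
It also fails if it takes over 61 s, if anything falls off the work surface, if the arm or the gripper's body presses on something with over 40 N, if the wrist force passes 120 N, or if a joint passes its speed limit or range.

## Robot

A 7-joint arm with a two-finger parallel gripper is mounted at the origin on the work surface. World frame = base frame: x ahead of the robot, y to its left, z up, the work surface at z = 0. Lengths are in m, angles in rad, forces in N, time in s.
With the tool pointing down it reaches from about 0.4 to 0.875 m from the base axis. Payload 4.4 kg.
Tool frame: the origin (TCP) lies on the centre line of the jaws, within the pads' length; the fingertips stand ahead of it and the grasp point (between the pads) lies 3 mm ahead of it (ctrl.nose_length is the z of the fingertips in the tool frame, in m); z points along the fingers, y is the line along which they close (so a half turn about z gives the same grasp; the last joint's range is limited). The gripper opens to 85 mm and grips with 20 to 120 N. Pads are 22 mm wide; open, the fingers measure 114 mm over their backs; the gripper's body (76 mm by 85 mm) begins 54 mm behind the grasp point. The pads swing forward as they close: fully open they stand 13 mm farther back than shut.
Start: joints at [-1.39, 0.628, 0.038, 1.517, -0.027, 0.996, -0.02], TCP at [0.159, 0.63, 0.221] pointing down, gripper open.
Joint ranges: [-3.06, 3.06], [-0.37, 2.12], [-1.25, 1.32], [0.18, 2.47], [-1.1, 4.24], [0.23, 1.98], [-2.94, 2.94]. Speed limits (rad/s): [2.57, 2.57, 3.14, 3.14, 3.14, 3.14, 3.14].

## Interface

Orientations are given as a rotation vector (axis times angle).
In Python, from plant import ctrl, optics, find_in, spot_point gives the robot as it stands. The module is installed in compiled form; this text tells all that it offers.
- The arm moves only by the shell command python3 -m crank 'ROWS'. ROWS is JSON, a list of rows, each an object of numbers: "fingers": the closure, from -1 (fully open) to 1 (shut); "x", "y", "z": the shift along the world's x, y, z in units of 40 mm (1.0 is 40 mm); "twist": the turn about the world's z in units of 6 degrees (1.0 is 6 degrees). In form: [{"fingers": .., "x": .., "y": .., "z": .., "twist": ..}, ...]. A call has 1 to 20 rows; each row is the pose to reach, as a shift and turn from the pose commanded when the call began; what a row does not reach only later rows make up. A row lasts 1/12 s, in which the tool goes at most 41.7 mm and 7.16 degrees, less where a joint would pass 70% of its speed; a pose out of reach is approached as far as the arm can. A call with a gripper value outside its range is refused whole. The fingers move at their own pace and stop on an object; the grip force is fixed at half the most. Time passes only in rows, so rows that repeat a pose let the fingers close. It gives the time, the measured TCP pose, the force, the opening and the grip force at its end, in the units of the state.
- ctrl.get_state(): the state, without advancing time (a new reading comes with each control period).
- optics.read_camera(name): name is "side" or "top" or "wrist"; returns a dict with "frame" (480x640x3 uint8, red, green, blue), "range_z" (480x640 float32, m along the optical axis (not along the pixel's ray), 0 where there is no reading), "fx", "fy", "cx", "cy" (pixels), "dist" ([k1, k2, p1, p2, k3] as OpenCV has them; the pictures are not rectified), "origin" and "attitude" of the camera in the world. Camera axes: x right, y down, z forward; pixel columns grow to the right and rows downward; lengths in m; the calibration is good to about 2 mm. A picture is of the moment at which its call begins.
- ctrl.finish_job(): hands the job in; it is judged then, once.
Trained networks look in the newest picture that a camera, given by its name, has taken for a name from the list of things; names that differ only in an ending like _2 or _b are one class to them, and where a whole thing is asked for, a point or a joint stands for the part that bears it (a point fixed in the world has none). Each returns a list of dicts, best first, with "confidence" (0 to 1); they miss things now and then, are a little off and sometimes report something else, mostly with a low value. They report only what shows in the picture. A call takes as long as a camera call. They do not tell look-alikes from the thing itself.
- find_in(target, camera): "extent" ([left, top, right, bottom] in pixels, round what is visible of it).
- spot_point(target, camera): "centre" ([column, row] in pixels: a listed point, or the origin of a listed thing).
The state is a dict: "time_s": time; "joints": joint angles; "joint_velocities": joint speeds; "effort": joint torques, N m; "tcp_pos": TCP position; "orientation": TCP orientation; "wrist_force": force on the tool from outside, world axes, zero at the start; "ft_torque": the same for the moment, N m; "width": finger opening in m; "gripper_force": force on a finger pad.
Only numpy, scipy, OpenCV 4.12 (cv2) and the standard library are available. Lean on these libraries where they do the work, as an engineer would, in place of code of your own. Each camera call takes 0.05 s, during which the arm holds its last target. There are 200 camera calls.

## Working session

There is one attempt and no reset: what is moved stays moved. The work goes in short steps, Python scripts to look and compute and a shell command to move; the robot and the scene stay as the last step left them, time stands still between calls to the robot, and variables do not carry over. Pictures are saved under pics/ and viewed, at most 10 in all, crops included, and the job is handed in when it is done.

```bash
mkdir -p pics; cat > h.py <<'E'
import numpy as np, cv2
from scipy.spatial.transform import Rotation as R
from plant import ctrl, optics, find_in, spot_point
def rot(a):
    a=np.array(a,float)
    if a.shape==(3,3): return a
    return R.from_rotvec(a).as_matrix() if a.size==3 else R.from_quat(a).as_matrix()
def K(c): return np.array([[c['fx'],0,c['cx']],[0,c['fy'],c['cy']],[0,0,1.]])
def ray(c,px):
    p=cv2.undistortPoints(np.array(px,float).reshape(-1,1,2),K(c),np.array(c['dist'],float)).reshape(-1,2)
    d=np.c_[p,np.ones(len(p))]
    return d@rot(c['attitude']).T
def at_z(c,px,z):
    d=ray(c,px); o=np.array(c['origin']); return o+d*((z-o[2])/d[:,2])[:,None]
def cloud(c):
    v,u=np.mgrid[0:480,0:640]; d=ray(c,np.c_[u.ravel(),v.ravel()])
    return (np.array(c['origin'])+d*c['range_z'].reshape(-1,1)).reshape(480,640,3)
E
python3 - <<'E'
from h import *
for n in ['top','side']:
    c=optics.read_camera(n); cv2.imwrite(f'pics/{n}0.png',c['frame'][:,:,::-1])
    print(n,np.round(c['origin'],3),np.round(c['attitude'],3).tolist())
    P=cloud(c)
    for t in ['stand','swivel','hook_seat','tray','forme','slab','roller','roller_bar','ink_knife']:
        for r in spot_point(t,n)[:3]:
            u,v=r['centre']; ui,vi=int(round(u)),int(round(v))
            p=P[min(max(vi,0),479),min(max(ui,0),639)]
            print(t,np.round([u,v,r['confidence']],2),p.round(3),at_z(c,[[u,v]],{'hook_seat':.1945,'roller_bar':.135+.008}.get(t,0)).round(3))
print(ctrl.get_state())
E
```

```text
top [0.42  0.029 1.362] [-2.189, 2.177, -0.033]
stand [297.8  219.5    0.76] [0.528 0.109 0.036] [[0.532 0.111 0.   ]]Traceback (most recent call last):
  File "<stdin>", line 7, in <module>
ValueError: it knows: dust_brush, forme, furniture_block, glue_bottle, hook_seat, ink_knife, ink_tin, roller, roller_bar, slab, stand, tape_roll, tray
```

```bash
python3 - <<'E'
from h import *
for n in ['top','side']:
    c=optics.read_camera(n); cv2.imwrite(f'pics/{n}0.png',c['frame'][:,:,::-1])
    print(n,np.round(c['origin'],3),np.round(c['attitude'],3).tolist(),c['fx'])
    P=cloud(c)
    for t in ['stand','hook_seat','tray','forme','slab','roller','roller_bar','ink_knife','glue_bottle','ink_tin']:
        for r in spot_point(t,n)[:3]:
            u,v=r['centre']; ui,vi=int(round(u)),int(round(v))
            p=P[min(max(vi,0),479),min(max(ui,0),639)]
            print(t,np.round([u,v,r['confidence']],2),p.round(3),at_z(c,[[u,v]],{'hook_seat':.1945,'roller_bar':.135+.008}.get(t,0)).round(3))
print(ctrl.get_state(), ctrl.nose_length)
E
```

```text
top [0.42  0.029 1.362] [-2.189, 2.177, -0.033] 536.9887614761965
stand [294.8  221.5    0.73] [0.519 0.113 0.078] [[0.527 0.119 0.   ]]
hook_seat [278.4  159.5    0.69] [0.649 0.145 0.184] [[0.649 0.144 0.195]]
tray [462.3  360.2    0.93] [ 0.177 -0.308  0.004] [[ 0.175 -0.31   0.   ]]
tray [341.9  232.3    0.87] [ 0.5   -0.001  0.01 ] [[ 0.5   -0.001  0.   ]]
tray [220.2  342.9    0.67] [0.217 0.306 0.009] [[0.216 0.308 0.   ]]
forme [251.4  213.8    0.66] [0.544 0.228 0.022] [[0.546 0.23  0.   ]]
forme [470.8  226.     0.56] [ 0.506 -0.291  0.153] [[ 0.517 -0.331  0.   ]]
slab [458.9  226.3    0.96] [ 0.513 -0.285  0.063] [[ 0.516 -0.3    0.   ]]
slab [171.5  239.7    0.32] [0.477 0.431 0.021] [[0.479 0.438 0.   ]]
roller [470.4  224.6    0.91] [ 0.509 -0.289  0.154] [[ 0.521 -0.33   0.   ]]
roller [4.832e+02 2.217e+02 4.800e-01] [ 0.516 -0.32   0.151] [[ 0.529 -0.364  0.   ]]
roller [164.6  172.3    0.44] [0.638 0.429 0.099] [[0.655 0.461 0.   ]]
roller_bar [479.9  219.4    0.82] [ 0.53  -0.338  0.062] [[ 0.522 -0.315  0.143]]
ink_knife [434.5  223.4    0.82] [ 0.522 -0.231  0.02
[... 1513 characters left out ...]
,  0.6284371 ,  0.0385195 ,  1.51736645, -0.02703193,
        0.99633193, -0.01996416]), 'joint_velocities': array([-6.01928980e-05, -1.42941251e-04, -5.48529920e-04, -1.43749273e-03,
        1.10048338e-03, -1.88762039e-03,  9.97721914e-04]), 'effort': array([-1.29270611e-03, -5.63280845e+01,  1.22488026e+00, -1.93788117e+01,
        1.08389673e-02,  1.60350435e-03,  1.80186805e-05]), 'tcp_pos': array([0.15875919, 0.63033149, 0.22130046]), 'orientation': array([-3.86676393e-01, -3.11765213e+00,  2.93317221e-05]), 'wrist_force': array([ 0.08799574,  0.76963274, -0.75413334]), 'ft_torque': array([-0.01533959,  0.00084096, -0.03447359]), 'gripper_force': 0.0, 'width': 0.0855522924709284} 0.022
```

View pics/top0.png

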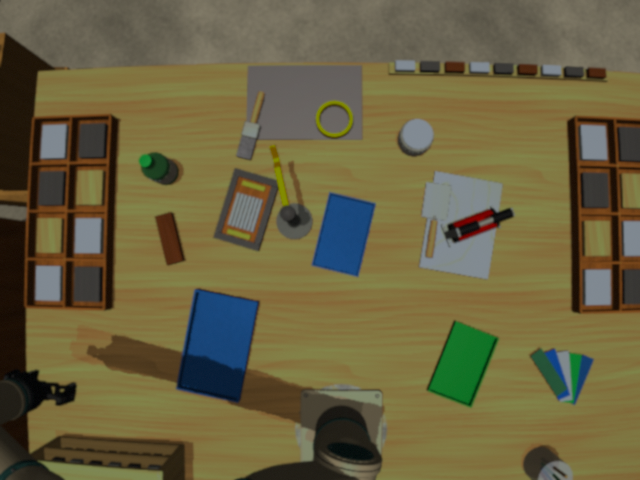

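View pics/side0.png

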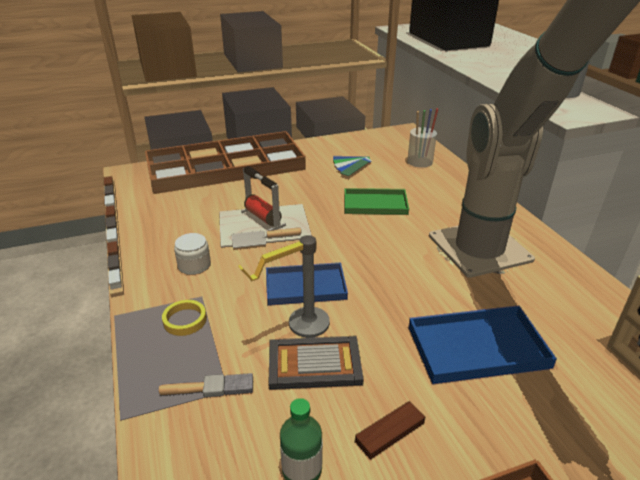

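The top view gives the tray candidates:
- small blue at (344,234)
- large blue at (218,345)
- green at (463,363)

I choose the small blue one next to the post, opposite the forme at (247,210). The yellow tape roll at (335,118) and the tape on the forme could be mistaken for the yellow hook, which runs from (290,212) to (273,148). The roller is at (478,224).

```bash
python3 - <<'E'
from h import *
c=optics.read_camera('top'); f=c['frame']; P=cloud(c); hsv=cv2.cvtColor(f,cv2.COLOR_RGB2HSV)
cv2.imwrite('pics/crop.png',cv2.resize(f[130:290,230:530,::-1],None,fx=2.6,fy=2.6,interpolation=cv2.INTER_CUBIC))
H,S,V=hsv[...,0],hsv[...,1],hsv[...,2]; X,Y,Z=P[...,0],P[...,1],P[...,2]
def box(m,name):
    q=P[m]; r=cv2.minAreaRect(q[:,:2].astype(np.float32)); 
    print(name,len(q),np.round(r[0],4),np.round(r[1],4),round(r[2],1),'z',np.round([np.median(q[:,2]),q[:,2].max()],3), 'mean',q.mean(0).round(4)); print(cv2.boxPoints(r).round(3).tolist())
m=(H>100)&(H<130)&(S>120)&(V>50)&(abs(X-.5)<.13)&(abs(Y)<.1)
k=cv2.morphologyEx(m.astype(np.uint8),cv2.MORPH_OPEN,np.ones((3,3)))>0; box(k,'tray')
box((Z>.205)&(Z<.25)&(H>18)&(H<36)&(S>100)&(abs(X-.6)<.15)&(abs(Y-.13)<.1),'arm')
box((Z>.222)&(Z<.25)&(S<100)&(abs(X-.53)<.06)&(abs(Y-.11)<.06),'cap')
m=(Z>.125)&(Z<.18)&(abs(X-.52)<.12)&(abs(Y+.3)<.15); box(m,'bar')
q=P[m&(Z>.14)]; 
print('zprofile bar'); 
d=np.linalg.svd(q[:,:2]-q[:,:2].mean(0),full_matrices=0)[2][0]; print('dir',d,np.degrees(np.arctan2(d[1],d[0])))
s=(q[:,:2]-q[:,:2].mean(0))@d; print(s.min(),s.max(),q.mean(0))
T=rot(ctrl.get_state()['orientation']); print('toolY',T[:,1],np.degrees(np.arctan2(T[1,1],T[0,1])))
c=optics.read_camera('side'); P=cloud(c);hsv=cv2.cvtColor(c['frame'],cv2.COLOR_RGB2HSV)
H,S,V=hsv[...,0],hsv[...,1],hsv[...,2]; X,Y,Z=P[...,0],P[...,1],P[...,2]
box((Z>.205)&(Z<.25)&(H>18)&(H<36)&(S>100)&(abs(X-.6)<.15)&(abs(Y-.13)<.1),'arm side')
box((Z>.222)&(Z<.25)&(S<100)&(abs(X-.53)<.06)&(abs(Y-.11)<.06),'cap side')
box((Z>.125)&(Z<.18)&(abs(X-.52)<.12)&(abs(Y+.3)<.15),'bar side')
E
```

```text
tray 3409 [ 0.4943 -0.0044] [0.1161 0.1845] 76.4 z [0.005 1.362] mean [ 0.4944 -0.0044  0.0131]
[[0.39100000262260437, -0.039000000804662704], [0.5699999928474426, -0.0820000022649765], [0.5979999899864197, 0.029999999329447746], [0.4180000126361847, 0.07400000095367432]]
arm 344 [0.6082 0.1402] [0.1387 0.0145] 13.4 z [0.227 0.233] mean [0.5989 0.1377 0.2248]
[[0.5389999747276306, 0.13099999725818634], [0.5419999957084656, 0.11699999868869781], [0.6769999861717224, 0.14900000393390656], [0.6740000247955322, 0.16300000250339508]]
cap 183 [0.5275 0.1198] [0.0298 0.0323] 27.1 z [0.231 0.236] mean [0.5274 0.12   0.2312]
[[0.5070000290870667, 0.12700000405311584], [0.5220000147819519, 0.0989999994635582], [0.5479999780654907, 0.1120000034570694], [0.5329999923706055, 0.14100000262260437]]
bar 559 [ 0.5169 -0.3274] [0.0245 0.1433] 20.7 z [0.152 0.161] mean [ 0.5163 -0.3248  0.1512]
[[0.47999998927116394, -0.26499998569488525], [0.531000018119812, -0.39899998903274536], [0.5540000200271606, -0.38999998569488525], [0.503000020980835, -0.25600001215934753]]
zprofile bar
dir [ 0.34670775 -0.93
[... 286 characters left out ...]
4576721, 0.1379999965429306], [0.5440000295639038, 0.11900000274181366], [0.6790000200271606, 0.14800000190734863], [0.675000011920929, 0.16699999570846558]]
cap side 156 [0.529  0.1242] [0.0304 0.0352] 14.0 z [0.231 0.235] mean [0.5299 0.1287 0.2304]
[[0.5099999904632568, 0.1379999965429306], [0.5180000066757202, 0.10300000011920929], [0.5479999780654907, 0.11100000143051147], [0.5389999747276306, 0.14499999582767487]]
bar side 332 [ 0.519  -0.3216] [0.0264 0.1479] 20.7 z [0.149 0.16 ] mean [ 0.5179 -0.3116  0.1473]
[[0.48100000619888306, -0.25699999928474426], [0.5329999923706055, -0.39500001072883606], [0.5569999814033508, -0.38600000739097595], [0.5049999952316284, -0.24799999594688416]]
```

View pics/crop.png

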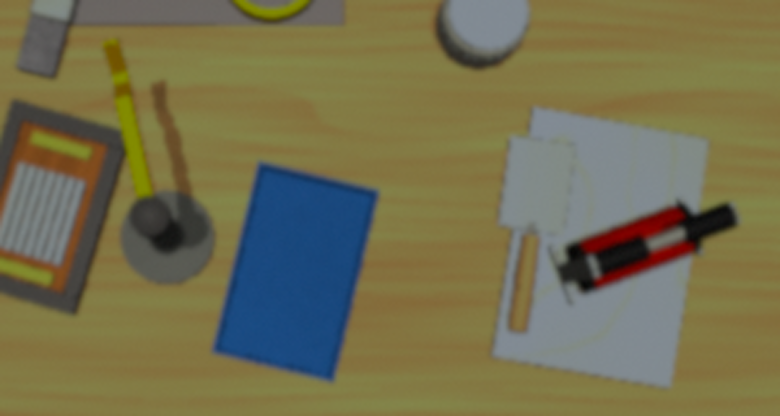

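The crop confirms the choice. The small blue tray is at crop (296,270), the forme at (60,205), and the hook arm runs from (150,200) to (110,45). The roller's bar is tilted, with the far sleeve at crop (715,220) and the bare part at (660,240). I'll go above the hook arm now.

```bash
python3 -m crank '[{"fingers":-1,"x":0,"y":0,"z":1,"twist":0},{"fingers":-1,"x":0,"y":0,"z":2,"twist":0},{"fingers":0,"x":10.8,"y":-12.1,"z":2,"twist":4.5},{"fingers":0,"x":10.8,"y":-12.1,"z":2,"twist":4.5},{"fingers":0,"x":10.8,"y":-12.1,"z":2,"twist":4.5},{"fingers":0,"x":10.8,"y":-12.1,"z":2,"twist":4.5},{"fingers":0,"x":10.8,"y":-12.1,"z":2,"twist":4.5},{"fingers":0,"x":10.8,"y":-12.1,"z":2,"twist":4.5},{"fingers":0,"x":10.8,"y":-12.1,"z":2,"twist":4.5},{"fingers":0,"x":10.8,"y":-12.1,"z":2,"twist":4.5},{"fingers":0,"x":10.8,"y":-12.1,"z":2,"twist":4.5},{"fingers":0,"x":10.8,"y":-12.1,"z":2,"twist":4.5},{"fingers":0,"x":10.8,"y":-12.1,"z":2,"twist":4.5},{"fingers":0,"x":10.8,"y":-12.1,"z":2,"twist":4.5},{"fingers":0,"x":10.8,"y":-12.1,"z":2,"twist":4.5},{"fingers":0,"x":10.8,"y":-12.1,"z":2,"twist":4.5},{"fingers":0,"x":10.8,"y":-12.1,"z":2,"twist":4.5},{"fingers":0,"x":10.8,"y":-12.1,"z":2,"twist":4.5},{"fingers":0,"x":10.8,"y":-12.1,"z":2,"twist":4.5},{"fingers":0,"x":10.8,"y":-12.1,"z":2,"twist":4.5}]'
python3 - <<'E'
from h import *
s=ctrl.get_state();T=rot(s['orientation']);print(s['tcp_pos'],np.degrees(np.arctan2(T[1,1],T[0,1])),s['joints'],s['width'])
c=optics.read_camera('wrist'); cv2.imwrite('pics/w1.png',c['frame'][:,:,::-1])
P=cloud(c);hsv=cv2.cvtColor(c['frame'],cv2.COLOR_RGB2HSV);H,S=hsv[...,0],hsv[...,1];X,Y,Z=P[...,0],P[...,1],P[...,2]
for m in [(Z>.215)&(Z<.25)&(H>18)&(H<36)&(S>100), (Z>.228)&(Z<.236)&(S<100)&(abs(X-.53)<.05)&(abs(Y-.12)<.05)]:
    q=P[m]; print(len(q)); 
    if len(q)>20: r=cv2.minAreaRect(q[:,:2].astype(np.float32)); print(r,q.mean(0))
E
```

```text
time_s: 2.97
tcp_pos: [0.5915, 0.1445, 0.301]
orientation: [0.346, -3.122, 0.001]
wrist_force: [-1.2, 0.8, 0.5]
width: 0.0427
gripper_force: 0.0
[0.59145729 0.14450255 0.30097222] 102.64564230151794 [-0.31162361  0.49405911  0.04103267  1.53205043 -0.02132107  1.11639756
  1.52537966] 0.042660724776700513
3610
((0.6106981635093689, 0.14117377996444702), (0.13719181716442108, 0.0140489861369133), 13.546624183654785) [0.59144168 0.13659813 0.2273889 ]
3029
((0.5288217067718506, 0.12157383561134338), (0.032369378954172134, 0.033746618777513504), 0.26972541213035583) [0.52850269 0.12160465 0.23188585]
```

```bash
python3 -m crank '[{"fingers":0,"x":0,"y":-0.2,"z":0,"twist":0.1},{"fingers":0,"x":0,"y":-0.2,"z":-1,"twist":0.1},{"fingers":0,"x":0,"y":-0.2,"z":-1.95,"twist":0.1},{"fingers":0.5,"x":0,"y":-0.2,"z":-1.95,"twist":0.1},{"fingers":0.5,"x":0,"y":-0.2,"z":-1.95,"twist":0.1},{"fingers":0.5,"x":0,"y":-0.2,"z":-1.95,"twist":0.1},{"fingers":0.5,"x":0,"y":-0.2,"z":-1.95,"twist":0.1}]'
python3 - <<'E'
import numpy as np
A=np.array([.5288,.1216]);t=np.array([.496,-.0037]);d=t-A;print(np.hypot(*d),np.degrees(np.arctan2(*d[::-1])))
r=.0645
for k in range(0,21):
    a=np.radians(13.5-6*k); p=A+r*np.array([np.cos(a),np.sin(a)])-[.5915,.1367]; print(-k,(p/.04).round(2))
E
```

```text
time_s: 3.6
tcp_pos: [0.5923, 0.1392, 0.2259]
orientation: [-0.369, 3.115, 0.001]
wrist_force: [0.3, -0.1, 0.2]
width: 0.0212
gripper_force: 0.0
0.129521928645307 -104.66926096733019
0 [ 0. -0.]
-1 [ 0.03 -0.17]
-2 [ 0.04 -0.34]
-3 [ 0.04 -0.5 ]
-4 [ 0.02 -0.67]
-5 [-0.02 -0.84]
-6 [-0.08 -0.99]
-7 [-0.15 -1.15]
-8 [-0.24 -1.29]
-9 [-0.34 -1.42]
-10 [-0.46 -1.55]
-11 [-0.59 -1.66]
-12 [-0.72 -1.75]
-13 [-0.87 -1.83]
-14 [-1.03 -1.9 ]
-15 [-1.19 -1.95]
-16 [-1.36 -1.98]
-17 [-1.53 -1.99]
-18 [-1.69 -1.99]
-19 [-1.86 -1.96]
-20 [-2.03 -1.92]
```

```bash
python3 -m crank '[{"fingers":0.5,"x":0.03,"y":-0.17,"z":0,"twist":-1},{"fingers":0.5,"x":0.04,"y":-0.34,"z":0,"twist":-2},{"fingers":0.5,"x":0.04,"y":-0.5,"z":0,"twist":-3},{"fingers":0.5,"x":0.02,"y":-0.67,"z":0,"twist":-4},{"fingers":0.5,"x":-0.02,"y":-0.84,"z":0,"twist":-5},{"fingers":0.5,"x":-0.08,"y":-0.99,"z":0,"twist":-6},{"fingers":0.5,"x":-0.15,"y":-1.15,"z":0,"twist":-7},{"fingers":0.5,"x":-0.24,"y":-1.29,"z":0,"twist":-8},{"fingers":0.5,"x":-0.34,"y":-1.42,"z":0,"twist":-9},{"fingers":0.5,"x":-0.46,"y":-1.55,"z":0,"twist":-10},{"fingers":0.5,"x":-0.59,"y":-1.66,"z":0,"twist":-11},{"fingers":0.5,"x":-0.72,"y":-1.75,"z":0,"twist":-12},{"fingers":0.5,"x":-0.87,"y":-1.83,"z":0,"twist":-13},{"fingers":0.5,"x":-1.03,"y":-1.9,"z":0,"twist":-14},{"fingers":0.5,"x":-1.19,"y":-1.95,"z":0,"twist":-15},{"fingers":0.5,"x":-1.36,"y":-1.98,"z":0,"twist":-16},{"fingers":0.5,"x":-1.53,"y":-1.99,"z":0,"twist":-17},{"fingers":0.5,"x":-1.69,"y":-1.99,"z":0,"twist":-18},{"fingers":0.5,"x":-1.86,"y":-1.96,"z":0,"twist":-19},{"fingers":0.5,"x":-1.97,"y":-1.94,"z":0,"twist":-19.7}]'
python3 -m crank '[{"fingers":0.5,"x":0,"y":0,"z":0,"twist":0},{"fingers":0.5,"x":0,"y":0,"z":0,"twist":0}]'
cat > hook.py <<'E'
from h import *
s=ctrl.get_state();T=rot(s['orientation']);print(s['tcp_pos'],np.degrees(np.arctan2(T[1,1],T[0,1])),s['joints'].round(2),s['width'])
c=optics.read_camera('wrist')
P=cloud(c);hsv=cv2.cvtColor(c['frame'],cv2.COLOR_RGB2HSV);H,S=hsv[...,0],hsv[...,1];X,Y,Z=P[...,0],P[...,1],P[...,2]
m=(Z>.215)&(Z<.235)&(H>18)&(H<36)&(S>100)
q=P[m][:,:2]; A=np.array([.5288,.1216]); v=q-A; rr=np.hypot(*v.T)
k=(rr>.025)&(rr<.16); print(len(q)); a=np.degrees(np.arctan2(v[k,1],v[k,0])); print('hook angle',np.median(a), cv2.minAreaRect(q.astype(np.float32)))
m=(H>100)&(H<130)&(S>120)&(abs(X-.5)<.15)&(abs(Y)<.13)&(Z<.03)&(Z>-.005)
q=P[m][:,:2]; print('tray',len(q),cv2.minAreaRect(q.astype(np.float32)))
E
python3 hook.py
```

```text
time_s: 5.27
tcp_pos: [0.5126, 0.0615, 0.2253]
orientation: [2.492, 1.913, 0.006]
wrist_force: [-0.4, 0.6, -0.0]
width: 0.0218
gripper_force: 0.0
time_s: 5.43
tcp_pos: [0.513, 0.0614, 0.2248]
orientation: [2.484, 1.922, 0.005]
wrist_force: [-0.0, -0.3, 0.2]
width: 0.0209
gripper_force: 0.0
[0.51304675 0.06142557 0.22479729] -14.544710161418328 [-0.6   0.5   0.63  1.9  -0.38  0.86 -0.03] 0.020897474571860346
10389
hook angle 13.91017132123562 ((0.5728551745414734, 0.1308596432209015), (0.12099271267652512, 0.02141628973186016), 18.745473861694336)
tray 20981 ((0.4961552023887634, -0.0031847506761550903), (0.11965266615152359, 0.18806803226470947), 76.75534057617188)
```

```bash
python3 - <<'E'
from h import *
c=optics.read_camera('wrist'); a=c['frame']; b=optics.read_camera('top')['frame'][130:290,220:430]
cv2.imwrite('pics/w2.png',np.hstack([cv2.resize(a,(400,300)),cv2.resize(b,(394,300))])[:,:,::-1])
E
```

```text
(no output)
```

View pics/w2.png

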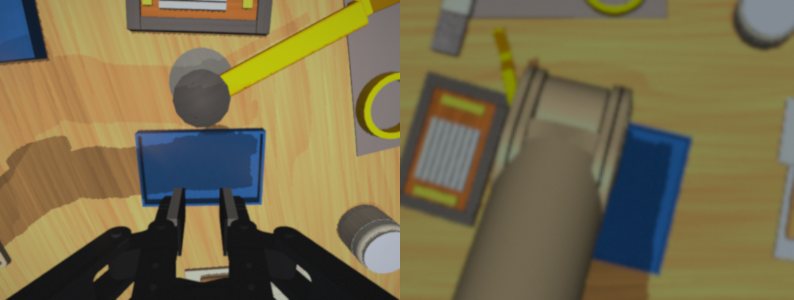

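The wrist view shows the hook (225,90)-(370,15) has not moved. The fingers at (180-230,220) are over the tray, so they passed without engaging. I'll check where the fingertips really are.

```bash
python3 - <<'E'
from h import *
c=optics.read_camera('wrist'); P=cloud(c); s=ctrl.get_state(); T=rot(s['orientation'])
for u,v in [(280,310),(285,330),(290,350),(280,380),(360,310),(365,330),(372,350),(370,380)]:
    print(u,v,c['frame'][v,u],P[v,u].round(3), ((P[v,u]-s['tcp_pos'])@T).round(3))
q=P.reshape(-1,3); l=(q-s['tcp_pos'])@T; m=(abs(l[:,0])<.03)&(abs(l[:,1])<.06)&(l[:,2]<.06)&(c['range_z'].ravel()>0)
print(l[m].min(0),l[m].max(0), np.histogram(l[m][:,2],12))
print(c['origin'],s)
E
```

```text
280 310 [66 64 61] [0.502 0.076 0.248] [ 0.012 -0.014 -0.025]
285 330 [59 57 55] [0.504 0.075 0.262] [ 0.011 -0.012 -0.038]
290 350 [16 16 17] [0.505 0.07  0.266] [ 0.007 -0.01  -0.042]
280 380 [19 18 19] [0.503 0.07  0.281] [ 0.007 -0.011 -0.057]
360 310 [66 64 61] [0.529 0.068 0.248] [ 0.011  0.014 -0.024]
365 330 [66 64 61] [0.53  0.068 0.261] [ 0.011  0.015 -0.037]
372 350 [92 88 84] [0.53  0.067 0.272] [ 0.011  0.016 -0.048]
370 380 [23 23 22] [0.528 0.07  0.289] [ 0.013  0.013 -0.065]
[-0.01318097 -0.05997419 -0.10072946] [ 0.01880677  0.05999688 -0.01123505] (array([ 5704, 11374,  8322,  5798, 10148,  3707,  1768,  1151,  1144,
         983,   817,   308]), array([-0.10072946, -0.09327159, -0.08581372, -0.07835586, -0.07089799,
       -0.06344012, -0.05598225, -0.04852439, -0.04106652, -0.03360865,
       -0.02615078, -0.01869292, -0.01123505]))
[0.53319035 0.13717163 0.37788558] {'time_s': 5.6333, 'joints': array([-0.59704507,  0.5000074 ,  0.62911016,  1.89672343, -0.38059438,
        0.86440706, -0.03098839]), 'joint_velocities': array([ 0.00098306,  0.00525036,  0.0005321 ,  0.00651057,  0.00125734,
       -0.00185628, -0.00567077]), 'effort': array([-1.15191678e-01, -4.16979504e+01,  6.62801117e+00, -1.63807583e+01,
        4.46540391e-03, -1.19538337e-03,  1.10297638e-02]), 'tcp_pos': array([0.51265973, 0.06076936, 0.22381931]), 'orientation': array([2.48655873e+00, 1.91945997e+00, 2.10763542e-03]), 'wrist_force': array([ 0.68670405, -0.77962872,  0.05463317]), 'ft_torque': array([ 0.04840935, -0.02393604,  0.02596942]), 'gripper_force': 0.0, 'width': 0.021443650898345278}
```

```bash
python3 - <<'E'
from h import *
c=optics.read_camera('wrist'); s=ctrl.get_state(); T=rot(s['orientation']); Rc=rot(c['attitude'])
for z in [.022,.003,-.01,-.03]:
  for y in [-.012,.012]:
    w=s['tcp_pos']+T@[0,y,z]
    p=cv2.projectPoints(((w-c['origin'])@Rc).reshape(1,1,3),np.zeros(3),np.zeros(3),K(c),np.array(c['dist']))[0].ravel(); print(z,y,p.round())
r=c['range_z']; 
for v in range(270,330,6): print(v,r[v,[276,284,292,356,364]].round(3))
cv2.imwrite('pics/w3.png',cv2.resize(c['frame'][240:420,200:440,::-1],None,fx=3,fy=3))
print((s['tcp_pos']-c['origin'])@T)
E
```

```text
0.022 -0.012 [296. 286.]
0.022 0.012 [346. 286.]
0.003 -0.012 [293. 304.]
0.003 0.012 [349. 304.]
-0.01 -0.012 [291. 319.]
-0.01 0.012 [351. 319.]
-0.03 -0.012 [287. 347.]
-0.03 0.012 [355. 347.]
270 [0.4   0.4   0.4   0.401 0.399]
276 [0.402 0.403 0.4   0.402 0.402]
282 [0.405 0.403 0.404 0.404 0.405]
288 [0.405 0.406 0.406 0.406 0.406]
294 [0.408 0.409 0.408 0.41  0.409]
300 [0.41  0.153 0.153 0.153 0.152]
306 [0.413 0.148 0.148 0.148 0.147]
312 [0.143 0.144 0.144 0.144 0.143]
318 [0.139 0.14  0.139 0.14  0.14 ]
324 [0.137 0.135 0.138 0.135 0.134]
[-0.07919649 -0.00070335  0.15398196]
```

View pics/w3.png

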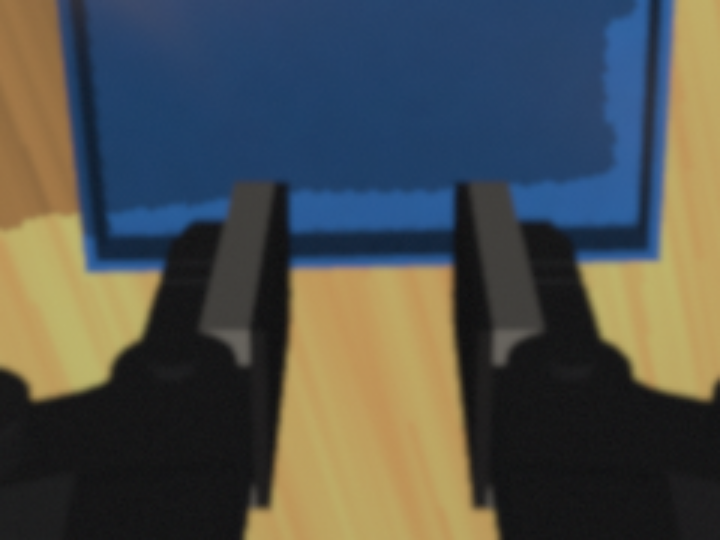

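The wrist image shows the pad tips at row 300, about 11 mm behind the reported TCP where about 20 mm ahead of it was expected. The real grasp is therefore about 30 mm higher than nominal, and the fingers passed over the arm. I'll go back and lower by another 31 mm.

```bash
python3 -m crank '[{"fingers":0,"x":0,"y":0,"z":0.6,"twist":0},{"fingers":0,"x":1.97,"y":1.9,"z":0.6,"twist":19.7},{"fingers":0,"x":1.97,"y":1.9,"z":0.6,"twist":19.7},{"fingers":0,"x":1.97,"y":1.9,"z":0.6,"twist":19.7},{"fingers":0,"x":1.97,"y":1.9,"z":0.6,"twist":19.7},{"fingers":0,"x":1.97,"y":1.9,"z":0.6,"twist":19.7},{"fingers":0,"x":1.97,"y":1.9,"z":0.6,"twist":19.7},{"fingers":0,"x":1.97,"y":1.9,"z":0.6,"twist":19.7},{"fingers":0,"x":1.97,"y":1.9,"z":0.6,"twist":19.7},{"fingers":0,"x":1.97,"y":1.9,"z":0.6,"twist":19.7},{"fingers":0,"x":1.97,"y":1.9,"z":0.6,"twist":19.7},{"fingers":0,"x":1.97,"y":1.9,"z":0.6,"twist":19.7},{"fingers":0,"x":1.97,"y":1.9,"z":0.6,"twist":19.7},{"fingers":0,"x":1.97,"y":1.9,"z":0.6,"twist":19.7},{"fingers":0,"x":1.97,"y":1.9,"z":0.6,"twist":19.7},{"fingers":0,"x":1.97,"y":1.9,"z":0.6,"twist":19.7},{"fingers":0,"x":1.97,"y":1.9,"z":0.6,"twist":19.7},{"fingers":0,"x":1.97,"y":1.9,"z":0.6,"twist":19.7},{"fingers":0,"x":1.97,"y":1.9,"z":0.6,"twist":19.7},{"fingers":0,"x":1.97,"y":1.9,"z":0.6,"twist":19.7}]'
python3 -m crank '[{"fingers":0,"x":0,"y":0,"z":-0.7,"twist":0},{"fingers":0,"x":0,"y":0,"z":-1.38,"twist":0},{"fingers":0.5,"x":0,"y":0,"z":-1.38,"twist":0},{"fingers":0.5,"x":0,"y":0,"z":-1.38,"twist":0},{"fingers":0.5,"x":0,"y":0,"z":-1.38,"twist":0},{"fingers":0.5,"x":0,"y":0,"z":-1.38,"twist":0}]'
python3 hook.py
```

```text
time_s: 7.35
tcp_pos: [0.5909, 0.1363, 0.2472]
orientation: [0.365, -3.12, -0.0]
wrist_force: [-0.7, 0.3, 0.3]
width: 0.0426
gripper_force: 0.0
time_s: 7.85
tcp_pos: [0.5921, 0.137, 0.1939]
orientation: [-0.367, 3.117, 0.001]
wrist_force: [0.5, 0.4, -0.3]
width: 0.0215
gripper_force: 0.0
[0.59205541 0.13701372 0.1938585 ] 103.4329772919523 [-0.3   0.6   0.05  1.68 -0.04  0.87  1.56] 0.021541838644326447
9099
hook angle 13.542612370681285 ((0.5857005715370178, 0.13530723750591278), (0.045183394104242325, 0.08373471349477768), 80.87191772460938)
tray 27491 ((0.5107621550559998, -0.00665833055973053), (0.1200656145811081, 0.15831361711025238), 76.70922088623047)
```

```bash
python3 -m crank '[{"fingers":0.5,"x":0.03,"y":-0.17,"z":0,"twist":-1},{"fingers":0.5,"x":0.04,"y":-0.34,"z":0,"twist":-2},{"fingers":0.5,"x":0.04,"y":-0.5,"z":0,"twist":-3},{"fingers":0.5,"x":0.02,"y":-0.67,"z":0,"twist":-4},{"fingers":0.5,"x":-0.02,"y":-0.84,"z":0,"twist":-5},{"fingers":0.5,"x":-0.08,"y":-0.99,"z":0,"twist":-6},{"fingers":0.5,"x":-0.15,"y":-1.15,"z":0,"twist":-7},{"fingers":0.5,"x":-0.24,"y":-1.29,"z":0,"twist":-8},{"fingers":0.5,"x":-0.34,"y":-1.42,"z":0,"twist":-9},{"fingers":0.5,"x":-0.46,"y":-1.55,"z":0,"twist":-10},{"fingers":0.5,"x":-0.59,"y":-1.66,"z":0,"twist":-11},{"fingers":0.5,"x":-0.72,"y":-1.75,"z":0,"twist":-12},{"fingers":0.5,"x":-0.87,"y":-1.83,"z":0,"twist":-13},{"fingers":0.5,"x":-1.03,"y":-1.9,"z":0,"twist":-14},{"fingers":0.5,"x":-1.19,"y":-1.95,"z":0,"twist":-15},{"fingers":0.5,"x":-1.36,"y":-1.98,"z":0,"twist":-16},{"fingers":0.5,"x":-1.53,"y":-1.99,"z":0,"twist":-17},{"fingers":0.5,"x":-1.69,"y":-1.99,"z":0,"twist":-18},{"fingers":0.5,"x":-1.86,"y":-1.96,"z":0,"twist":-19},{"fingers":0.5,"x":-1.97,"y":-1.94,"z":0,"twist":-19.7}]'
python3 -m crank '[{"fingers":0.5,"x":0,"y":0,"z":0,"twist":0},{"fingers":0.5,"x":0,"y":0,"z":0,"twist":0}]'
python3 hook.py
```

```text
time_s: 9.57
tcp_pos: [0.5137, 0.0589, 0.1937]
orientation: [2.491, 1.91, 0.007]
wrist_force: [2.0, -1.8, -0.4]
width: 0.0213
gripper_force: 1.3
time_s: 9.73
tcp_pos: [0.5127, 0.0596, 0.193]
orientation: [2.485, 1.921, 0.003]
wrist_force: [0.4, 0.6, 0.3]
width: 0.0215
gripper_force: 0.2
[0.51265059 0.05958767 0.19304265] -14.587558992361384 [-0.6   0.55  0.65  1.93 -0.46  0.8   0.04] 0.02150805520678963
9243
hook angle -101.01004478227362 ((0.5153467059135437, 0.06908348202705383), (0.09564334899187088, 0.048466768115758896), 84.26309967041016)
tray 17427 ((0.49620556831359863, -0.0030930712819099426), (0.11944393813610077, 0.18838617205619812), 76.70601654052734)
```

```bash
python3 -m crank '[{"fingers":1,"x":0,"y":0,"z":0,"twist":0},{"fingers":1,"x":0,"y":0,"z":0,"twist":0},{"fingers":1,"x":0,"y":0,"z":0,"twist":0},{"fingers":1,"x":0,"y":0,"z":0,"twist":0},{"fingers":1,"x":0,"y":0,"z":0,"twist":0}]'
python3 -m crank '[{"fingers":0,"x":0,"y":0,"z":0,"twist":0},{"fingers":0,"x":0,"y":0,"z":0,"twist":0},{"fingers":0,"x":0,"y":0,"z":0,"twist":0},{"fingers":0,"x":0,"y":0,"z":1,"twist":0},{"fingers":0,"x":0,"y":0,"z":2,"twist":0},{"fingers":0,"x":0,"y":0,"z":2.5,"twist":0},{"fingers":0,"x":0,"y":0,"z":2.5,"twist":0}]'
python3 hook.py
```

```text
time_s: 10.2
tcp_pos: [0.5129, 0.0593, 0.193]
orientation: [2.486, 1.92, 0.003]
wrist_force: [-0.6, -0.2, 4.8]
width: 0.0129
gripper_force: 58.7
time_s: 10.78
tcp_pos: [0.5148, 0.0587, 0.2964]
orientation: [2.485, 1.916, 0.011]
wrist_force: [0.5, -0.4, -0.1]
width: 0.0424
gripper_force: 0.0
[0.51475761 0.05870365 0.29636017] -14.7357177506804 [-0.68  0.43  0.74  1.8  -0.34  1.03 -0.06] 0.04238883303489539
3635
hook angle -103.52420372467944 ((0.509084939956665, 0.04036819934844971), (0.1370684951543808, 0.013801129534840584), 76.07775115966797)
tray 13013 ((0.4963785409927368, -0.0029154643416404724), (0.11883491277694702, 0.1875363141298294), 76.6753921508789)
```

```bash
python3 -m crank '[{"fingers":-1,"x":0.38,"y":-10.4,"z":0,"twist":5.9},{"fingers":-1,"x":0.38,"y":-10.4,"z":0,"twist":5.9},{"fingers":-1,"x":0.38,"y":-10.4,"z":0,"twist":5.9},{"fingers":-1,"x":0.38,"y":-10.4,"z":0,"twist":5.9},{"fingers":-1,"x":0.38,"y":-10.4,"z":0,"twist":5.9},{"fingers":-1,"x":0.38,"y":-10.4,"z":0,"twist":5.9},{"fingers":-1,"x":0.38,"y":-10.4,"z":0,"twist":5.9},{"fingers":-1,"x":0.38,"y":-10.4,"z":0,"twist":5.9},{"fingers":-1,"x":0.38,"y":-10.4,"z":0,"twist":5.9},{"fingers":-1,"x":0.38,"y":-10.4,"z":0,"twist":5.9},{"fingers":-1,"x":0.38,"y":-10.4,"z":0,"twist":5.9},{"fingers":-1,"x":0.38,"y":-10.4,"z":0,"twist":5.9},{"fingers":-1,"x":0.38,"y":-10.4,"z":0,"twist":5.9},{"fingers":-1,"x":0.38,"y":-10.4,"z":0,"twist":5.9}]'
python3 - <<'E'
from h import *
s=ctrl.get_state();T=rot(s['orientation']);print(s['tcp_pos'],np.degrees(np.arctan2(T[1,1],T[0,1])),s['joints'].round(2),s['width'])
c=optics.read_camera('wrist'); P=cloud(c); f=c['frame']; cv2.imwrite('pics/w4.png',f[:,:,::-1])
X,Y,Z=P[...,0],P[...,1],P[...,2]
m=(Z>.13)&(Z<.17)&(abs(X-.52)<.12)&(abs(Y+.32)<.15); q=P[m]
r=cv2.minAreaRect(q[:,:2].astype(np.float32)); print(r, q[:,2].max())
d=np.array([.347,-.938]); n=np.array([.938,.347]); o=np.array([.518,-.325]); t=(q[:,:2]-o)@d; w=(q[:,:2]-o)@n; br=f[m].mean(1)
for a in np.arange(-.08,.085,.005):
    k=(t>=a)&(t<a+.005)
    if k.sum()>5: print(a.round(3),k.sum(),np.percentile(w[k],[2,98]).round(4),br[k].mean().round(),np.percentile(q[k,2],95).round(4))
E
```

```text
time_s: 12.0
tcp_pos: [0.5275, -0.3545, 0.2909]
orientation: [-1.783, -2.583, -0.003]
wrist_force: [0.0, -0.2, 0.2]
width: 0.0852
gripper_force: 0.0
[ 0.52746593 -0.35446189  0.29089021] 20.780026935442848 [ 0.23  0.6   0.55  1.48 -0.33  1.16  1.2 ] 0.08524487728453904
((0.5188464522361755, -0.3257831335067749), (0.024101320654153824, 0.14197684824466705), 20.456602096557617) 0.1581837126805239
-0.07 215 [-0.0094  0.0099] 134.0 0.1501
-0.065 258 [-0.0114  0.0121] 43.0 0.1564
-0.06 275 [-0.0115  0.0123] 31.0 0.1565
-0.055 256 [-0.0115  0.0116] 26.0 0.1563
-0.05 250 [-0.0115  0.0117] 28.0 0.1565
-0.045 263 [-0.0115  0.0119] 28.0 0.1566
-0.04 242 [-0.0116  0.012 ] 28.0 0.1563
-0.035 256 [-0.0116  0.0121] 28.0 0.1563
-0.03 241 [-0.0108  0.0123] 27.0 0.1564
-0.025 233 [-0.0107  0.0124] 27.0 0.1568
-0.02 166 [-0.0105  0.0117] 45.0 0.1563
-0.015 114 [-0.005  0.006] 104.0 0.151
-0.01 107 [-0.0049  0.0061] 93.0 0.1512
-0.005 111 [-0.0049  0.0062] 84.0 0.1511
0.0 107 [-0.0049  0.0062] 76.0 0.1512
0.005 109 [-0.0048  0.0063] 71.0 0.1513
0.01 105 [-0.0048  0.0064] 70.0 0.1508
0.015 191 [-0.0093  0.0103] 46.0 0.1551
0.02 210 [-0.0108  0.0118] 26.0 0.1566
0.025 198 [-0.0108  0.0119] 30.0 0.1568
0.03 202 [-0.0108  0.012 ] 34.0 0.1567
0.035 199 [-0.0108  0.0122] 40.0 0.1566
0.04 190 [-0.0108  0.0123] 43.0 0.1569
0.045 201 [-0.0108  0.0124] 45.0 0.1567
0.05 188 [-0.0108  0.0125] 45.0 0.1568
0.055 184 [-0.0108  0.0121] 44.0 0.1568
0.06 181 [-0.0109  0.0119] 42.0 0.1568
0.065 100 [-0.0101  0.0111] 71.0 0.156
0.07 47 [-0.0092  0.0105] 94.0 0.1496
```

View pics/w4.png

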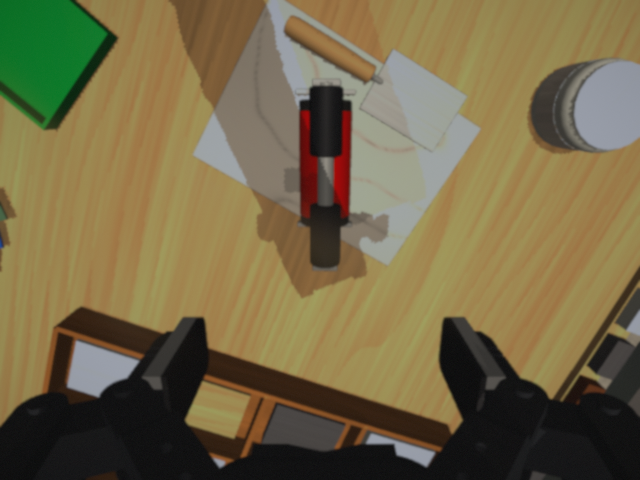

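The picture shows the roller upright. Its bare middle is at (325,180), the free sleeve I want is at (325,235), and the knife is well clear at (380,70). The bar is centred between the jaws, so I'll descend and grip.

```bash
python3 -m crank '[{"fingers":-0.4,"x":0.05,"y":0,"z":-1,"twist":0},{"fingers":-0.4,"x":0.05,"y":0,"z":-2,"twist":0},{"fingers":-0.4,"x":0.05,"y":0,"z":-3,"twist":0},{"fingers":-0.4,"x":0.05,"y":0,"z":-4,"twist":0},{"fingers":-0.4,"x":0.05,"y":0,"z":-4.45,"twist":0},{"fingers":-0.4,"x":0.05,"y":0,"z":-4.45,"twist":0},{"fingers":-0.4,"x":0.05,"y":0,"z":-4.45,"twist":0}]'
python3 - <<'E'
from h import *
s=ctrl.get_state()
c=optics.read_camera('wrist'); P=cloud(c); cv2.imwrite('pics/w5.png',c['frame'][:,:,::-1]);T=rot(s['orientation'])
l=(P-s['tcp_pos'])@T; m=(abs(l[...,1])>.02)&(abs(l[...,1])<.05)&(abs(l[...,0])<.02)&(l[...,2]>-.07)&(l[...,2]<.03)&(c['range_z']>0)
q=l[m]; print(len(q),q.max(0),q.min(0)); 
mid=np.array([.5182,-.3239,.143]); print('bar mid local',(mid-s['tcp_pos'])@T)
E
```

```text
time_s: 12.63
tcp_pos: [0.5295, -0.3551, 0.1138]
orientation: [-1.783, -2.584, -0.001]
wrist_force: [0.5, -0.3, 1.3]
width: 0.0602
gripper_force: 0.0
13430 [ 0.01392597  0.04999748 -0.01527122] [-0.0130871  -0.04999657 -0.06999992]
bar mid local [ 0.03325571  0.00049685 -0.02918005]
```

View pics/w5.png

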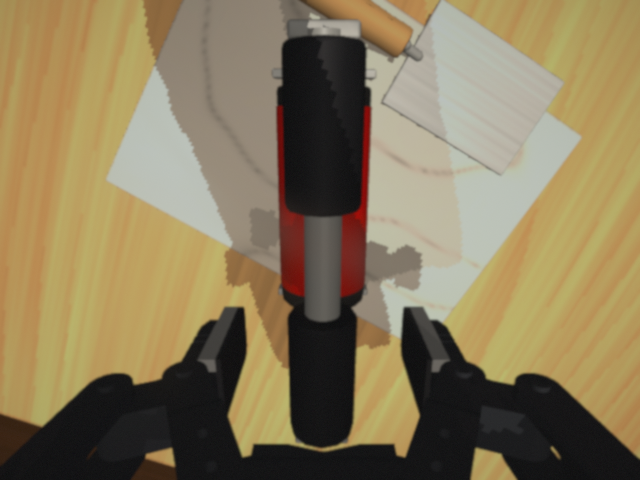

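The jaws straddle the near sleeve (320,370) and the bare middle (322,265) is free. I'll close and lift.

```bash
python3 -m crank '[{"fingers":1,"x":0,"y":0,"z":0,"twist":0},{"fingers":1,"x":0,"y":0,"z":0,"twist":0},{"fingers":1,"x":0,"y":0,"z":0,"twist":0},{"fingers":1,"x":0,"y":0,"z":0,"twist":0},{"fingers":1,"x":0,"y":0,"z":0,"twist":0},{"fingers":1,"x":0,"y":0,"z":0,"twist":0},{"fingers":1,"x":0,"y":0,"z":0.3,"twist":0},{"fingers":1,"x":0,"y":0,"z":0.6,"twist":0},{"fingers":1,"x":0,"y":0,"z":1.2,"twist":0},{"fingers":1,"x":0,"y":0,"z":1.8,"twist":0},{"fingers":1,"x":0,"y":0,"z":2.4,"twist":0},{"fingers":1,"x":0,"y":0,"z":3,"twist":0},{"fingers":1,"x":0,"y":0,"z":3,"twist":0}]'
cat > bar.py <<'E'
from h import *
s=ctrl.get_state();T=rot(s['orientation']);print(s['time_s'],s['tcp_pos'],np.degrees(np.arctan2(T[1,1],T[0,1])),s['width'],s['gripper_force'])
c=optics.read_camera('wrist'); P=cloud(c); l=(P-s['tcp_pos'])@T
m=(abs(l[...,1])<.0145)&(l[...,0]>.018)&(l[...,0]<.12)&(l[...,2]>-.06)&(l[...,2]<.01)&(c['range_z']>0)
q=l[m]; w=P[m]; tops=[]
for a in np.arange(.015,.115,.005):
    k=(q[:,0]>=a)&(q[:,0]<a+.005)
    if k.sum()>5: print((a+.0025).round(4),k.sum(),np.percentile(q[k,1],[2,98]).round(4),'ztop',np.percentile(w[k,2],90).round(4),c['frame'][m][k].mean().round())
E
python3 bar.py
```

```text
time_s: 13.77
tcp_pos: [0.5313, -0.3593, 0.2405]
orientation: [1.782, 2.575, -0.0]
wrist_force: [0.5, -1.5, -3.0]
width: 0.0219
gripper_force: 59.2
13.7667 [ 0.53130038 -0.3593318   0.24050821] 20.65011417659184 0.0218844075537556 59.15912210941315
0.0175 192 [-0.0049  0.0063] ztop 0.2745 85.0
0.0225 487 [-0.005   0.0065] ztop 0.2743 85.0
0.0275 522 [-0.0051  0.0064] ztop 0.2742 86.0
0.0325 519 [-0.0051  0.0064] ztop 0.274 88.0
0.0375 555 [-0.005   0.0066] ztop 0.2741 88.0
0.0425 562 [-0.0049  0.0066] ztop 0.2739 88.0
0.0475 575 [-0.0049  0.0065] ztop 0.2738 87.0
0.0525 794 [-0.0102  0.0116] ztop 0.2791 34.0
0.0575 1302 [-0.0106  0.0122] ztop 0.2793 25.0
0.0625 1337 [-0.0104  0.012 ] ztop 0.2791 25.0
0.0675 1392 [-0.0104  0.0122] ztop 0.279 27.0
0.0725 1455 [-0.0105  0.012 ] ztop 0.2788 29.0
0.0775 1508 [-0.0103  0.0122] ztop 0.2787 31.0
0.0825 1526 [-0.0106  0.0121] ztop 0.2786 31.0
0.0875 1622 [-0.0104  0.0121] ztop 0.2786 33.0
0.0925 1679 [-0.0106  0.0121] ztop 0.2784 34.0
0.0975 1386 [-0.0102  0.0115] ztop 0.2782 38.0
0.1025 1168 [-0.0086  0.0103] ztop 0.2717 151.0
```

Gripped and level: the bar's top drops only 1 mm across its length. I'll carry it to the entry point outside the hook tip.

```bash
python3 -m crank '[{"fingers":1,"x":0,"y":0.2,"z":0,"twist":0.3},{"fingers":1,"x":0,"y":0.6,"z":0,"twist":0.8},{"fingers":1,"x":-0.1,"y":1.2,"z":0,"twist":1.6},{"fingers":1,"x":-0.15,"y":1.8,"z":0,"twist":2.5},{"fingers":1,"x":-0.2,"y":2.4,"z":0,"twist":3.4},{"fingers":1,"x":-0.25,"y":3,"z":0,"twist":4.3},{"fingers":1,"x":-0.3,"y":3.6,"z":0,"twist":5.2},{"fingers":1,"x":-0.35,"y":4.2,"z":0,"twist":6.1},{"fingers":1,"x":-0.4,"y":4.8,"z":0,"twist":7},{"fingers":1,"x":-0.45,"y":5.4,"z":0,"twist":7.8},{"fingers":1,"x":-0.5,"y":5.9,"z":0,"twist":8.5},{"fingers":1,"x":-0.54,"y":6.3,"z":0,"twist":9},{"fingers":1,"x":-0.54,"y":6.5,"z":-0.3,"twist":9.25},{"fingers":1,"x":-0.54,"y":6.6,"z":-0.6,"twist":9.25},{"fingers":1,"x":-0.54,"y":6.6,"z":-0.67,"twist":9.25},{"fingers":1,"x":-0.54,"y":6.6,"z":-0.67,"twist":9.25},{"fingers":1,"x":-0.54,"y":6.6,"z":-0.67,"twist":9.25}]'
python3 bar.py; python3 - <<'E'
from h import *
s=ctrl.get_state();T=rot(s['orientation']); A=np.array([.5288,.1216]); a=np.radians(-103.8); u=np.array([np.cos(a),np.sin(a)]); n=np.array([-u[1],u[0]])
mid=(s['tcp_pos']+T@[.0333,.0007,-.0275]); v=mid[:2]-A; print('mid',mid,'r',v@u,'lateral',v@n)
c=optics.read_camera('side'); cv2.imwrite('pics/s6.png',cv2.resize(c['frame'][150:350,180:430,::-1],None,fx=3,fy=3))
E
```

```text
time_s: 15.23
tcp_pos: [0.5075, -0.0936, 0.2073]
orientation: [-0.379, -3.118, 0.001]
wrist_force: [0.2, -1.3, -3.6]
width: 0.0222
gripper_force: 59.1
15.2333 [ 0.50749522 -0.09361235  0.20730648] 76.1258517434786 0.022218822085221596 59.08538460731506
0.0175 198 [-0.0055  0.0059] ztop 0.2413 100.0
0.0225 491 [-0.0055  0.0058] ztop 0.2415 101.0
0.0275 512 [-0.0058  0.0058] ztop 0.2415 101.0
0.0325 531 [-0.0057  0.0057] ztop 0.2416 102.0
0.0375 552 [-0.0056  0.0059] ztop 0.2415 102.0
0.0425 570 [-0.0056  0.0059] ztop 0.2414 103.0
0.0475 578 [-0.0055  0.0058] ztop 0.2414 103.0
0.0525 818 [-0.0109  0.0112] ztop 0.2469 37.0
0.0575 1309 [-0.0112  0.0114] ztop 0.2469 29.0
0.0625 1350 [-0.011   0.0113] ztop 0.2469 28.0
0.0675 1418 [-0.0112  0.0114] ztop 0.2468 29.0
0.0725 1455 [-0.0111  0.0114] ztop 0.2468 29.0
0.0775 1521 [-0.011   0.0114] ztop 0.2467 29.0
0.0825 1558 [-0.0112  0.0116] ztop 0.2467 29.0
0.0875 1629 [-0.011   0.0114] ztop 0.2467 31.0
0.0925 1699 [-0.0111  0.0116] ztop 0.2466 31.0
0.0975 1350 [-0.0107  0.0108] ztop 0.2465 37.0
0.1025 1144 [-0.0095  0.0096] ztop 0.2401 145.0
mid [ 0.47563417 -0.08502193  0.23511833] r 0.21333946832038053 lateral -0.002344916280902172
```

View pics/s6.png

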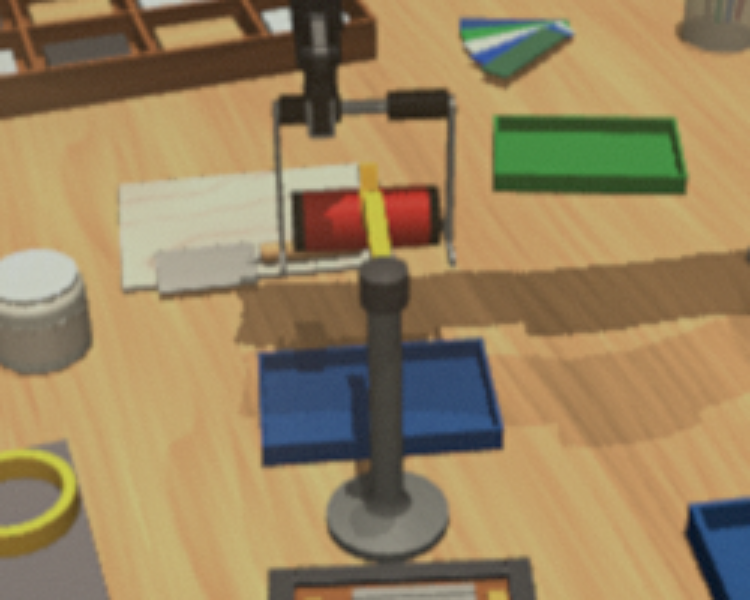

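The side view shows the roller hanging upright with its bar at (370,107), beyond the hook tip at (370,175), and square to it. I'll raise it 6 mm and slide in over the tip.

```bash
python3 -m crank '[{"fingers":1,"x":0.03,"y":0,"z":0.15,"twist":0},{"fingers":1,"x":0.06,"y":0,"z":0.15,"twist":0},{"fingers":1,"x":0.13,"y":0.3,"z":0.15,"twist":0},{"fingers":1,"x":0.2,"y":0.6,"z":0.15,"twist":0},{"fingers":1,"x":0.28,"y":0.9,"z":0.15,"twist":0},{"fingers":1,"x":0.36,"y":1.2,"z":0.15,"twist":0},{"fingers":1,"x":0.43,"y":1.5,"z":0.15,"twist":0},{"fingers":1,"x":0.5,"y":1.8,"z":0.15,"twist":0},{"fingers":1,"x":0.56,"y":2.0,"z":0.15,"twist":0},{"fingers":1,"x":0.58,"y":2.13,"z":0.15,"twist":0},{"fingers":1,"x":0.58,"y":2.13,"z":0.15,"twist":0},{"fingers":1,"x":0.58,"y":2.13,"z":0.15,"twist":0},{"fingers":1,"x":0.58,"y":2.13,"z":0.15,"twist":0}]'
cat > mid.py <<'E'
from h import *
s=ctrl.get_state();T=rot(s['orientation']); A=np.array([.5288,.1216]); a=np.radians(-103.8); u=np.array([np.cos(a),np.sin(a)]); n=np.array([-u[1],u[0]])
mid=(s['tcp_pos']+T@[.0333,.0003,-.0280]); v=mid[:2]-A; print(s['tcp_pos'],'mid',mid,'r',v@u,'lateral',v@n)
c=optics.read_camera('wrist'); P=cloud(c); hsv=cv2.cvtColor(c['frame'],cv2.COLOR_RGB2HSV);H,S=hsv[...,0],hsv[...,1]
m=(H>18)&(H<36)&(S>100)&(P[...,2]>.17)&(P[...,2]<.24); w=P[m][:,:2]-A; r=w@u; l=w@n
for a in np.arange(.03,.155,.01):
    k=(r>=a)&(r<a+.01)
    if k.sum()>5: print(a.round(2),k.sum(),'lat',np.median(l[k]).round(4),'z',np.median(P[m][k,2]).round(4))
E
python3 mid.py
```

```text
time_s: 16.42
tcp_pos: [0.5306, -0.0086, 0.2133]
orientation: [-0.38, -3.118, 0.001]
wrist_force: [0.0, -0.5, -3.2]
width: 0.0223
gripper_force: 59.2
[ 0.53056838 -0.00859846  0.2133156 ] mid [ 4.98323510e-01 -2.84106503e-04  2.41317748e-01] r 0.125635496570192 lateral -0.0005233269615330452
0.03 1139 lat -0.002 z 0.2278
0.04 1136 lat -0.0019 z 0.2278
0.05 1161 lat -0.0019 z 0.2278
0.06 1140 lat -0.0021 z 0.2279
0.07 1134 lat -0.0023 z 0.2279
0.08 1144 lat -0.0022 z 0.2279
0.09 1169 lat -0.0021 z 0.228
0.1 1267 lat -0.0008 z 0.2197
0.11 663 lat -0.001 z 0.2023
0.13 541 lat -0.0014 z 0.204
0.14 1123 lat -0.001 z 0.2194
0.15 119 lat 0.0002 z 0.2226
```

The hook's trough is directly under the bar: r is 0.1256 and the sideways error is about 1 mm. I'll lower it.

```bash
python3 -m crank '[{"fingers":1,"x":0,"y":0,"z":-0.2,"twist":0},{"fingers":1,"x":0,"y":0,"z":-0.4,"twist":0},{"fingers":1,"x":0,"y":0,"z":-0.6,"twist":0},{"fingers":1,"x":0,"y":0,"z":-0.8,"twist":0},{"fingers":1,"x":0,"y":0,"z":-0.95,"twist":0},{"fingers":1,"x":0,"y":0,"z":-1.05,"twist":0},{"fingers":1,"x":0,"y":0,"z":-1.12,"twist":0},{"fingers":1,"x":0,"y":0,"z":-1.12,"twist":0},{"fingers":1,"x":0,"y":0,"z":-1.12,"twist":0}]'; python3 mid.py | head -2
```

```text
time_s: 17.22
tcp_pos: [0.5309, -0.0077, 0.1685]
orientation: [0.379, 3.119, -0.0]
wrist_force: [0.2, 0.5, -2.9]
width: 0.0219
gripper_force: 59.3
[ 0.53093993 -0.00770966  0.16852575] mid [0.49867448 0.0005498  0.19652043] r 0.12474194722667994 lateral -0.00038140355765723527
0.03 72 lat -0.0069 z 0.2184
```

Still about 2 mm above the seat, with the full weight on the wrist. I'll ease down slightly until the load transfers.

```bash
python3 -m crank '[{"fingers":1,"x":0,"y":0,"z":-0.03,"twist":0},{"fingers":1,"x":0,"y":0,"z":-0.05,"twist":0},{"fingers":1,"x":0,"y":0,"z":-0.05,"twist":0},{"fingers":1,"x":0,"y":0,"z":-0.05,"twist":0}]'; python3 -m crank '[{"fingers":1,"x":0,"y":0,"z":-0.03,"twist":0},{"fingers":1,"x":0,"y":0,"z":-0.03,"twist":0}]'
```

```text
time_s: 17.6
tcp_pos: [0.5313, -0.0077, 0.1672]
orientation: [0.378, 3.117, 0.0]
wrist_force: [-0.2, 0.1, 3.1]
width: 0.0222
gripper_force: 59.7
time_s: 17.77
tcp_pos: [0.5315, -0.0077, 0.1663]
orientation: [0.378, 3.117, 0.001]
wrist_force: [-1.0, 0.6, 8.0]
width: 0.0219
gripper_force: 60.4
```

```bash
python3 -m crank '[{"fingers":1,"x":0,"y":0,"z":0.03,"twist":0},{"fingers":1,"x":0,"y":0,"z":0.03,"twist":0},{"fingers":0.4,"x":0,"y":0,"z":0.03,"twist":0},{"fingers":0.3,"x":0,"y":0,"z":0.03,"twist":0},{"fingers":0.1,"x":0,"y":0,"z":0.03,"twist":0},{"fingers":-0.1,"x":0,"y":0,"z":0.03,"twist":0},{"fingers":-0.2,"x":0,"y":0,"z":0.03,"twist":0},{"fingers":-0.2,"x":0,"y":0,"z":0.03,"twist":0},{"fingers":-0.2,"x":0,"y":0,"z":0.03,"twist":0}]'; python3 mid.py | head -1
python3 -m crank '[{"fingers":-0.2,"x":0,"y":0,"z":0.2,"twist":0},{"fingers":-0.2,"x":0,"y":0,"z":0.5,"twist":0},{"fingers":-0.2,"x":0,"y":0,"z":0.9,"twist":0},{"fingers":-0.2,"x":0,"y":0,"z":1.4,"twist":0},{"fingers":-0.2,"x":0,"y":0,"z":2,"twist":0},{"fingers":-0.2,"x":0,"y":0,"z":2.8,"twist":0},{"fingers":-0.2,"x":0,"y":0,"z":3.5,"twist":0},{"fingers":-0.2,"x":0,"y":0,"z":3.5,"twist":0}]'
python3 - <<'E'
from h import *
a=optics.read_camera('side')['frame'][150:350,180:430]; 
c=optics.read_camera('wrist'); P=cloud(c); b=c['frame']
cv2.imwrite('pics/e7.png',np.hstack([cv2.resize(a,(400,320)),cv2.resize(b,(400,320))])[:,:,::-1])
s=ctrl.get_state(); print(s['tcp_pos'],s['wrist_force'])
m=(b.mean(2)<70)&(P[...,2]>.19)&(P[...,2]<.215)&(abs(P[...,0]-.5)<.1)&(abs(P[...,1])<.06); q=P[m]
print(cv2.minAreaRect(q[:,:2].astype(np.float32)))
k=q[:,0]>.51; print('z tops',np.percentile(q[k,2],90),np.percentile(q[q[:,0]<.48,2],90))
E
```

```text
time_s: 18.52
tcp_pos: [0.5307, -0.0077, 0.1664]
orientation: [-0.378, -3.119, 0.0]
wrist_force: [0.1, 0.5, -0.3]
width: 0.0512
gripper_force: 0.0
[ 0.5307073  -0.00765717  0.16642806] mid [0.49845151 0.00059886 0.19443488] r 0.12474748875761482 lateral -0.0006096380953537275
time_s: 19.23
tcp_pos: [0.5341, -0.0082, 0.3126]
orientation: [0.378, 3.108, 0.003]
wrist_force: [1.3, -0.2, 0.5]
width: 0.0513
gripper_force: 0.0
[ 0.53133918 -0.00772702  0.30806698] [-0.16154325  0.94413775 -0.29408065]
((0.49862220883369446, -0.0008077956736087799), (0.03731892630457878, 0.13153225183486938), 81.4673080444336)
z tops 0.20756497143065963 0.20750543748182063
```

View pics/e7.png

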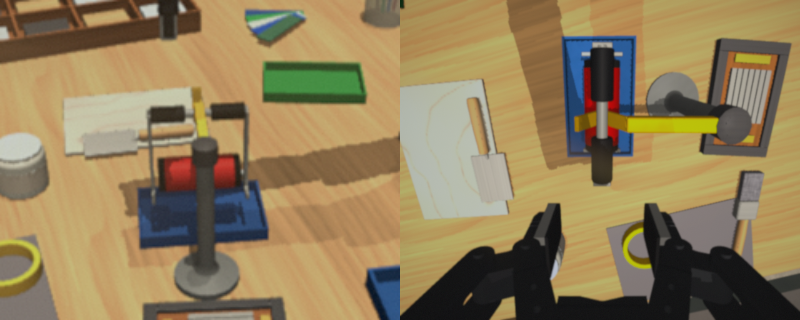

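The roller hangs level: both sleeve tops are at z = 0.2075. In the wrist view its bare middle is in the hook at (600,120), over the tray, and the gripper is clear. I'll let it settle, then hand in.

```bash
python3 -m crank '[{"fingers":-0.2,"x":0,"y":0,"z":0.5,"twist":0},{"fingers":-0.2,"x":0,"y":0,"z":0.5,"twist":0},{"fingers":-0.2,"x":0,"y":0,"z":0.5,"twist":0},{"fingers":-0.2,"x":0,"y":0,"z":0.5,"twist":0},{"fingers":-0.2,"x":0,"y":0,"z":0.5,"twist":0},{"fingers":-0.2,"x":0,"y":0,"z":0.5,"twist":0},{"fingers":-0.2,"x":0,"y":0,"z":0.5,"twist":0},{"fingers":-0.2,"x":0,"y":0,"z":0.5,"twist":0},{"fingers":-0.2,"x":0,"y":0,"z":0.5,"twist":0},{"fingers":-0.2,"x":0,"y":0,"z":0.5,"twist":0}]'
python3 -c "
from plant import ctrl
print(ctrl.finish_job())"
```

```text
time_s: 20.17
tcp_pos: [0.5308, -0.0077, 0.3264]
orientation: [-0.379, -3.119, 0.0]
wrist_force: [0.7, -0.3, 0.4]
width: 0.0512
gripper_force: 0.0
the job is handed in; nothing more can be done
None
```

The job is handed in at 20.2 s: the hook points within about 1° of the middle of the small blue tray, the ink roller hangs level in its dip, and the gripper is clear; the first pass at the hook went over it without touching, because the fingertips sit about 30 mm higher than stated.

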